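Set the hoist brake of the tray cabinet and hold the screw

TASK

Set the brake of the tray cabinet's rack hoist: first turn the pawl selector to free (the pointer on the ring mark), then screw the brake's wing thumbscrew clockwise until it seats, and back it off a quarter turn from there. Finish still gripping the thumbscrew at that setting, so that it cannot creep while a colleague tightens its lock nut. Leave the crank, the flap, the jar, the bowl and the trays as they are.

Things in the scene. Friction and masses are not known exactly. Their poses are not given: they have to be found in the camera images.
- cabinet: Tray cabinet of cream painted sheet steel, fixed to the shelf, 240 mm deep (its x), 340 mm wide (its y), top deck 200 mm above the shelf. Origin: centre of its underside; x points from its front (flap side) to its rear, y along its width, z up. The brake thumbscrew stands at x = -45, y = -65 mm, the selector at x = -45, y = +65 mm; the crank is at the +y end.
- head_top (a point): Centre of the top face of the hoist head, an aluminium casting on the cabinet's deck, 92 mm deep and 290 mm wide, its top 230 mm above the shelf, with screw heads 3 mm high at its corners. It carries the thumbscrew and the selector; its axes are the cabinet's.
- thumbscrew_grip (a point): Centre of the wings of the brake thumbscrew, a steel wing screw on an upright stud. The wings are one flat upright blade 50 mm long (this point's x), 11 mm thick (y), 25 mm high, from 260 to 285 mm above the shelf; this point lies on the screw axis 272 mm above it. Turns with the screw; z up. Below, a lock nut 21 mm across, top 244 mm above the shelf.
- thumbscrew (a joint): Turn of the thumbscrew, rad: 0 = seated on a solid stop (blade along the cabinet's y), growing as it is backed off (anticlockwise from above); pi/2 = a quarter turn off the seat (blade along the cabinet's x). Starts between 1.3 and 2.7; upper stop 3.8. Needs 0.03 N m to turn, stays where left, rises 1.5 mm per turn.
- selector_grip (a point): Grip point of the pawl selector, a black plastic bar knob: skirt of 40 mm diameter (top 240 mm above the shelf), on it an upright bar 12 mm thick, 42 mm long, top 270 mm above the shelf. This point lies on the knob axis 262 mm above the shelf; x points along the bar to its pointer end (longer, white line on top), y across the bar, z up. Turns with the knob.
- selector (a joint): Turn of the selector, rad, growing clockwise from above: 0 = lock (square; pointer along the cabinet's +y), 0.785 = raise, 1.571 = free (ring; pointer along the cabinet's +x), 2.356 = lower; stops just past 0 and 2.356. A spring detent draws it into each position; about 0.07 N m turns it on. Starts in or between lock and raise.
- ring_mark (a point): The ring mark (free) on the selector's white dial plate (80 mm diameter, on the head). Four black marks lie 31 mm from the knob axis, 45 degrees apart, clockwise from above: square (lock), arrowhead outwards (raise), ring (free, to the cabinet's rear), arrowhead inwards (lower).
- crank (a joint): Turn of the small hand crank in rad at the head's +y end: 0 = hanging straight down, rack fully lowered. Not to be turned.
- crank_handle (a point): Middle of the crank's black grip, 20 mm thick, 40 mm long along the cabinet's y.
- flap_edge (a point): Middle of the free edge of the cabinet's front drop-down flap (330 mm wide, 160 mm high, hinged along its lower edge). It stands shut or part-way down and stays where it is. Not to be moved.
- jar_center (a point): Centre, half-way up, of the lidded glass jar of cotton rolls on the cabinet's deck behind the thumbscrew: 66 mm diameter, 74 mm high.
- bowl_center (a point): Centre, half-way up, of the white rubber mixing bowl on the shelf: 116 mm across, 68 mm high.
- green_tray_center (a point): Centre of the faded green plastic tray lying on the shelf: 280 x 180 x 17 mm.
- brass_tray_center (a point): Centre of the tarnished brass tray lying on the shelf: 280 x 180 x 17 mm.
Not all that is in view belongs to the job. What is shaped like the part that bears jar_center but pink or purple is not meant. What is shaped like the part that bears bowl_center but purple is not meant.

How it is judged:
By the outcome, as a careful person would: the job done as asked, in the order asked, and still so for the second after the job is handed in, while the arm keeps its last pose, push and grip.
It also fails if it takes over 69 s, if anything falls off the work surface, if the arm or the gripper's body presses on something with over 40 N, if the wrist force passes 120 N, or if a joint passes its speed limit or range.

ROBOT

A 6-joint arm with a two-finger parallel gripper is mounted at the origin on the work surface. World frame = base frame: x ahead of the robot, y to its left, z up, the work surface at z = 0. Lengths are in m, angles in rad, forces in N, time in s.
With the tool pointing down it reaches from about 0.25 to 0.775 m from the base axis. Payload 4 kg.
Tool frame: the origin (TCP) lies midway between the tips of the shut fingers; the grasp point (between the pads) lies 19 mm behind it; z points along the fingers, x is the direction in which the jaws open and shut, and the axes are right-handed (so a half turn about z gives the same grasp; the last joint's range is limited). The gripper opens to 94 mm and grips with 3 to 60 N. Pads are 16 mm wide; open, the fingers measure 119 mm over their backs; the gripper's body (75 mm by 177 mm) begins 78 mm behind the grasp point.
Start: joints at [1.059, 0.087, 1.371, -0, 1.684, -0.103], TCP at [0.219, 0.505, 0.206] pointing down, gripper open.
Joint ranges: [-3.1, 3.1], [-0.76, 2.03], [0.27, 2.55], [-1.08, 4.22], [0.17, 2.65], [-2.57, 2.57]. Speed limits (rad/s): [2.79, 2.79, 3.14, 3.14, 3.14, 3.14].

INTERFACE

Orientations are given as a rotation vector (axis times angle).
In Python, from cell import manip, vision, job, search_frame, masks_of gives the robot as it stands.
- The arm moves only by the tool carry_out, never from a script. Its argument "series" is a list of rows, each a list of 7 numbers: the opening in per cent of the stroke, from 0 (shut) to 100 (fully open), then the shift along the tool's x, y, z in mm, then the turn, a rotation vector about the tool's x, y, z in rad. A call has 1 to 10 rows; each row is the pose to reach, as a shift and turn from the pose commanded when the call began, along the tool's axes at that moment; what a row does not reach only later rows make up. A row lasts 1/10 s, in which the tool goes at most 50 mm and 8.59 degrees, less where a joint would pass 70% of its speed; a pose out of reach is approached as far as the arm can. A call with a gripper value outside its range is refused whole. The fingers move at their own pace and stop on an object; the grip force is fixed at half the most. Time passes only in rows, so rows that repeat a pose let the fingers close. It gives the time, the measured TCP pose, the force and the opening at its end, in the units of the state.
- manip.sense(): the state, without advancing time (a new reading comes with each control period).
- vision.camera(name): name is "scene" or "top"; returns (picture, depth): 400x640x3 uint8, red, green, blue; 400x640 float32, m along the optical axis (not along the pixel's ray), 0 where there is no reading.
- vision.camera_params(name): a dict with "K" (3x3 intrinsics, pixels), "T" (4x4, takes a point from camera to world coordinates). Camera axes: x right, y down, z forward; pixel columns grow to the right and rows downward; lengths in m; the calibration is good to about 2 mm. A picture is of the moment at which its call begins. camera_params takes no time and is no camera call.
- job.finish_job(): hands the job in, once; it reports no verdict.
Trained networks look in the newest picture that a camera, given by its name, has taken for a name from the list of things; names that differ only in an ending like _2 or _b are one class to them, and where a whole thing is asked for, a point or a joint stands for the part that bears it (a point fixed in the world has none). Each returns a list of dicts, best first, with "confidence" (0 to 1); they miss things now and then, are a little off and sometimes report something else, mostly with a low value. They report only what shows in the picture. A call takes as long as a camera call. They do not tell look-alikes from the thing itself.
- search_frame(camera, thing): "centre" ([x, y, z] in m, in world coordinates, good to about 4 mm: the middle of the surface that is visible of it).
- masks_of(camera, thing): "region" (400x640 bool, what is visible of it).
The state is a dict: "time": time; "joint_positions": joint angles; "qvel": joint speeds; "tau": joint torques, N m; "tool_pos": TCP position; "tcp_rot": TCP orientation; "contact_force": force on the tool from outside, world axes, zero at the start; "wrist_torque": the same for the moment, N m; "width": finger opening in m.
Only numpy, scipy, OpenCV 4.12 (cv2) and the standard library are available. Lean on these libraries where they do the work, as an engineer would, in place of code of your own. Each camera call takes 0.05 s, during which the arm holds its last target.

## Working session

There is one attempt and no reset: what is moved stays moved. The work goes in short steps, Python scripts to look and compute and a tool call to move; the robot and the scene stay as the last step left them, time stands still between calls to the robot, and variables do not carry over. Pictures are saved under pics/ and viewed, and the job is handed in when it is done.

Besides the shell and the picture viewer there is one more tool, called after "Call:" as name(argument=value, ...) on one line, values as JSON. carry_out: Moves the arm, as the interface text tells. Its arguments: {"type":"object","properties":{"series":{"type":"array"}},"required":["series"]}

```bash
mkdir -p pics; ls
python3 - <<'E'
from cell import manip, vision, job, search_frame, masks_of
import cv2,numpy as np
for n in ["scene","top"]:
    p,d=vision.camera(n); cv2.imwrite(f"pics/{n}0.png",p[:,:,::-1]); np.savez(f"{n}0.npz",p=p,d=d)
    c=vision.camera_params(n); print(n,c["K"].round(1).tolist(),c["T"].round(3).tolist())
    for t in ["cabinet","head_top","thumbscrew_grip","selector_grip","ring_mark","jar_center"]:
        print(t,[(np.round(r["centre"],3).tolist(),round(r["confidence"],2)) for r in search_frame(n,t)[:3]])
print(manip.sense())
E
```

```text
pics
scene [[403.4, 0.0, 316.4], [0.0, 403.4, 200.3], [0.0, 0.0, 1.0]] [[-0.536, 0.604, -0.59, 1.531], [0.844, 0.394, -0.364, 0.57], [0.012, -0.693, -0.721, 1.267], [0.0, 0.0, 0.0, 1.0]]
cabinet [([0.673, 0.084, 0.201], 0.58)]
head_top [([0.677, 0.087, 0.204], 0.59)]
thumbscrew_grip [([0.573, -0.02, 0.276], 0.55)]
selector_grip []
ring_mark [([0.676, 0.087, 0.203], 0.87)]
jar_center [([0.699, -0.014, 0.266], 0.7), ([0.835, -0.012, 0.071], 0.67), ([0.81, -0.138, 0.07], 0.55)]
top [[437.9, 0.0, 326.9], [0.0, 437.9, 206.1], [0.0, 0.0, 1.0]] [[0.03, -0.999, 0.037, 0.539], [-1.0, -0.03, -0.001, -0.009], [0.002, -0.037, -0.999, 1.888], [0.0, 0.0, 0.0, 1.0]]
cabinet [([0.576, 0.051, 0.197], 0.97)]
head_top [([0.578, 0.05, 0.2], 0.77), ([0.657, -0.431, 0.029], 0.74)]
thumbscrew_grip [([0.569, -0.023, 0.282], 0.62), ([0.425, -0.57, 0.008], 0.38)]
selector_grip []
ring_mark [([0.574, 0.049, 0.201], 0.88)]
jar_center [([0.791, -0.145, 0.074], 0.73), ([0.681, -0.032, 0.276], 0.58), ([0.46, 0.037, 0.111], 0.42)]
{'time': 0.7, 'joint_positions': array([ 1.05888641e+00,  8.71378876e-02,  1.37067422e+00, -3.47833668e-06,
        1.68360817e+00, -1.03103658e-01]), 'qvel': array([-1.21580404e-04,  4.52692657e-05, -2.96267160e-05,  1.39472193e-03,
       -3.39877826e-05, -4.95034720e-04]), 'tau': array([ 2.59438266e-04, -3.39919603e+01, -3.02518916e+01,  7.18554226e-02,
        2.36552360e-02, -1.41404857e-05]), 'tool_pos': array([0.21865103, 0.50469425, 0.20555296]), 'tcp_rot': array([-2.62604712e+00, -1.72423955e+00, -2.42933690e-04]), 'contact_force': array([ 0.71378785, -0.43330134, -0.80112922]), 'wrist_torque': array([-0.00373163, -0.01019722,  0.00866909]), 'width': 0.0937406898271737}
```

View pics/top0.png

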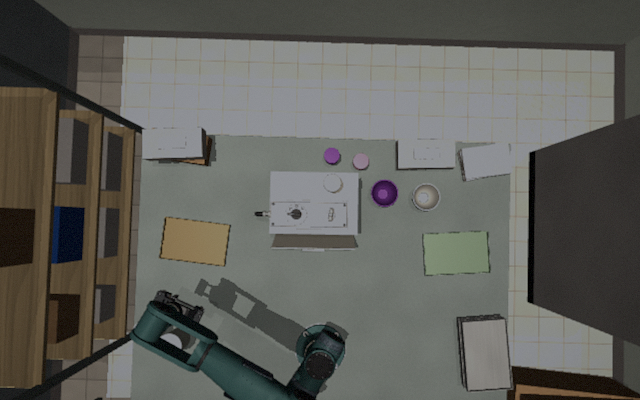

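View pics/scene0.png

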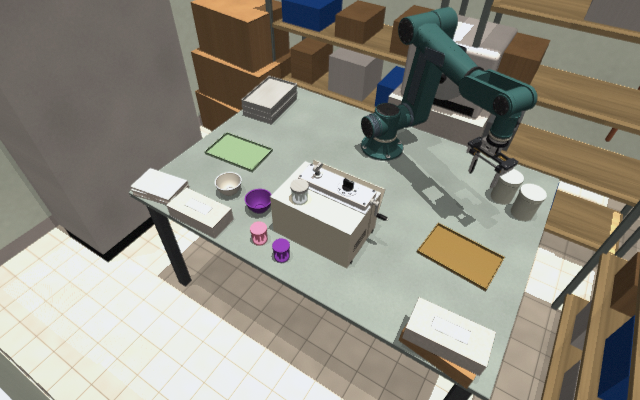

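Run:
```python
import cv2
a=cv2.imread('pics/top0.png')[130:270,230:400]; cv2.imwrite('pics/top0z.png',cv2.resize(a,None,fx=4,fy=4,interpolation=cv2.INTER_CUBIC))
a=cv2.imread('pics/scene0.png')[130:330,240:480]; cv2.imwrite('pics/scene0z.png',cv2.resize(a,None,fx=3,fy=3,interpolation=cv2.INTER_CUBIC))
```

```text
(no output)
```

View pics/top0z.png

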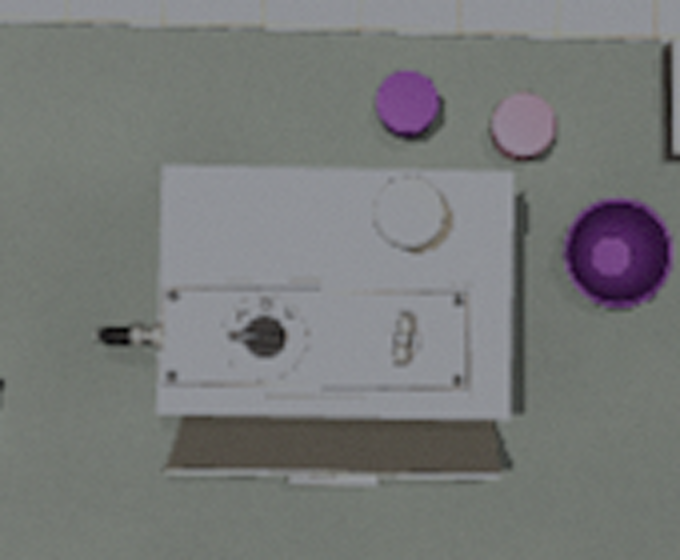

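View pics/scene0z.png

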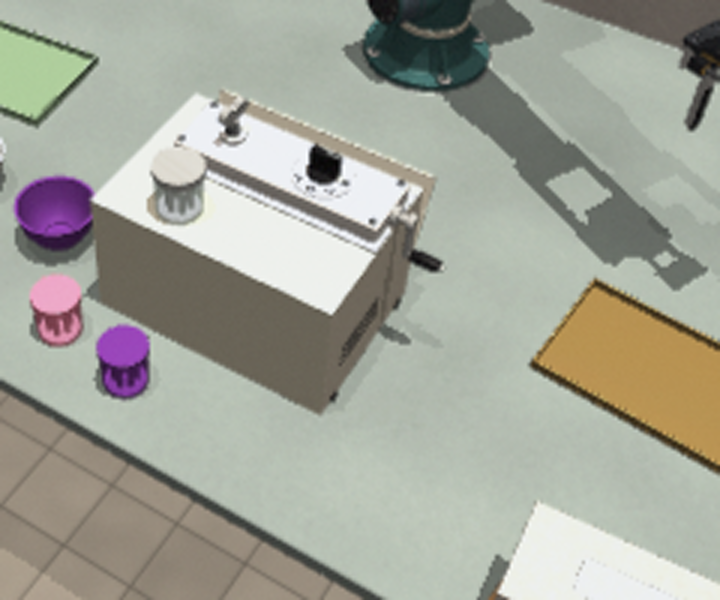

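```bash
cat > h.py <<'E'
import numpy as np,cv2
from cell import manip, vision
def pts(n,d):
    c=vision.camera_params(n);K,T=c["K"],c["T"]
    v,u=np.mgrid[:400,:640]
    P=np.stack([(u-K[0,2])/K[0,0]*d,(v-K[1,2])/K[1,1]*d,d],-1)@T[:3,:3].T+T[:3,3]
    P[d==0]=np.nan
    return P
def proj(n,X):
    c=vision.camera_params(n);K,T=c["K"],c["T"]
    q=(np.asarray(X)-T[:3,3])@T[:3,:3]; q=q@K.T
    return q[...,:2]/q[...,2:]
E
python3 - <<'E'
from h import *
for n in ["top","scene"]:
    f=np.load(n+"0.npz");P=pts(n,f["d"]);z=P[...,2]
    roi=(P[...,0]>.45)&(P[...,0]<.8)&(P[...,1]>-.25)&(P[...,1]<.3)
    for lo,hi,name in [(.185,.3,"all"),(.222,.238,"head"),(.25,.292,"high")]:
        m=roi&(z>lo)&(z<hi); q=P[m]
        if name=="high":
            k=0
            for s,(a,b) in {"jar":((.62,.8),(-.2,.1)),"ts":((.5,.62),(-.1,.03)),"sel":((.5,.65),(.05,.2))}.items():
                g=q[(q[:,0]>a[0])&(q[:,0]<a[1])&(q[:,1]>b[0])&(q[:,1]<b[1])]
                if len(g)<3: print(n,s,len(g));continue
                w,V=np.linalg.eigh(np.cov(g[:,:2].T)); print(n,s,len(g),g.mean(0).round(4),"pr",((g[:,:2].min(0)+g[:,:2].max(0))/2).round(4),"sd",np.sqrt(w).round(4),"ang",np.degrees(np.arctan2(V[1,1],V[0,1])).round(1), "zmax",g[:,2].max().round(3))
        else:
            r=cv2.minAreaRect(q[:,:2].astype(np.float32)*1000); print(n,name,len(q),np.round(r[0],1),np.round(r[1],1),round(r[2],2),np.median(q[:,2]).round(4))
E
```

```text
top all 5483 [611.4  54.5] [240.5 362.9] 0.9 0.2038
top head 1673 [565.9  75.3] [ 91.9 319.4] 0.7 0.2299
top jar 248 [ 0.6841 -0.0248  0.273 ] pr [ 0.6842 -0.025 ] sd [0.0163 0.0166] ang 88.4 zmax 0.282
top ts 43 [ 0.5665 -0.0223  0.2801] pr [ 0.5675 -0.023 ] sd [0.0036 0.0143] ang 172.6 zmax 0.291
top sel 33 [0.5661 0.1097 0.2694] pr [0.5729 0.1101] sd [0.0045 0.0118] ang 92.4 zmax 0.281
scene all 4481 [612.3  53.3] [247.2 367.8] 0.88 0.2021
scene head 1281 [618.   75.8] [319.7 199.2] 89.99 0.2279
scene jar 251 [ 0.6908 -0.021   0.2693] pr [ 0.6865 -0.0241] sd [0.017  0.0182] ang 45.5 zmax 0.277
scene ts 62 [ 0.5702 -0.02    0.2733] pr [ 0.5685 -0.0219] sd [0.0034 0.0139] ang 171.4 zmax 0.287
scene sel 63 [0.5694 0.1112 0.2617] pr [0.5674 0.111 ] sd [0.0038 0.0122] ang 89.4 zmax 0.273
```

Run:
```python
from h import *
o=[]
for n,ang in [("top",0),("scene",0)]:
    img=np.load(n+"0.npz")["p"][:,:,::-1]
    for C,zz in [((.568,.111),.27),((.568,-.0225),.285)]:
        c=proj(n,[*C,.25]);s=12;w=16
        M=np.float32([[s,0,-s*(c[0]-w)],[0,s,-s*(c[1]-w)]])
        a=cv2.warpAffine(img,M,(2*w*s,2*w*s),flags=cv2.INTER_CUBIC)
        # reference axes overlays: +x red, +y blue from axis at zz
        for dx,dy,col in [(.025,0,(0,0,255)),(0,.025,(255,0,0))]:
            p0=(proj(n,[*C,zz])-c+w)*s;p1=(proj(n,[C[0]+dx,C[1]+dy,zz])-c+w)*s
            cv2.line(a,tuple(p0.astype(int)),tuple(p1.astype(int)),col,1)
        o.append(a)
cv2.imwrite("pics/z1.png",cv2.resize(np.vstack([np.hstack(o[:2]),np.hstack(o[2:])]),(600,600)))
```

```text
(no output)
```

View pics/z1.png

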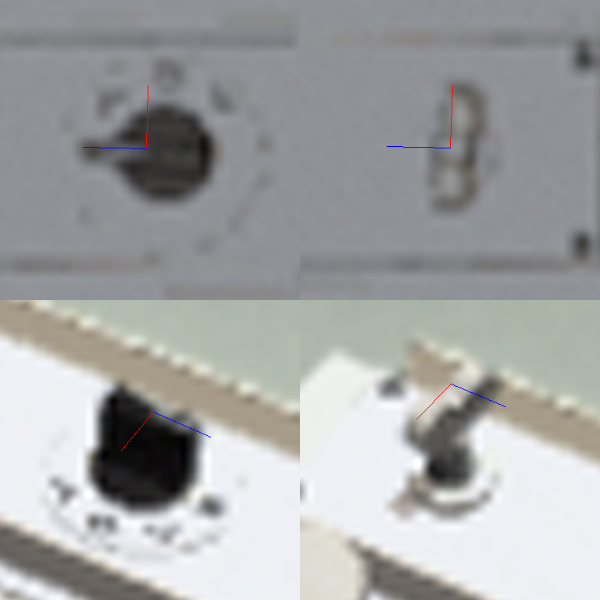

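```bash
cat >> h.py <<'E'
def cab(cx,cy,yaw,L):
    L=np.atleast_2d(np.asarray(L,float));c,s=np.cos(yaw),np.sin(yaw)
    return np.stack([cx+c*L[:,0]-s*L[:,1],cy+s*L[:,0]+c*L[:,1],L[:,2]],1)
def overlay(imgs,pose,sel,th,fn,loc=((-45,65,250),(-45,-65,250)),w=18):
    o=[]
    t=np.linspace(0,2*np.pi,40)
    circ=lambda x,y,r,z:np.stack([x+r*np.cos(t),y+r*np.sin(t),0*t+z],1)
    shapes=[((0,0,255),circ(-45,65,20,240)),((0,200,0),np.array([[s*120,q*170,200] for s,q in [(1,1),(1,-1),(-1,-1),(-1,1),(1,1)]]))]
    shapes.append(((0,200,200),circ(-45,65,40,231)))
    for k in range(4):
        a=k*np.pi/4; shapes.append(((255,0,255),circ(-45+31*np.sin(a),65+31*np.cos(a),3,231)))
    d=np.array([np.sin(sel),np.cos(sel)]);shapes.append(((0,255,255),np.array([[-45-15*d[0],65-15*d[1],270],[-45+27*d[0],65+27*d[1],270]])))
    e=np.array([-np.sin(th),np.cos(th)]);f=np.array([-e[1],e[0]])
    for z in (260,285): shapes.append(((255,128,0),np.array([[*(np.array([-45,-65])+25*a*e+5.5*b*f),z] for a,b in [(1,1),(1,-1),(-1,-1),(-1,1),(1,1)]])))
    for n in ["top","scene"]:
        for l in loc:
            c=proj(n,cab(*pose,np.array(l)/1e3))[0];s=400/(2*w)
            a=cv2.warpAffine(np.ascontiguousarray(imgs[n][:,:,::-1]),np.float32([[s,0,-s*(c[0]-w)],[0,s,-s*(c[1]-w)]]),(400,400),flags=cv2.INTER_CUBIC)
            for col,S in shapes:
                q=(proj(n,cab(*pose,S/1e3))-c+w)*s
                cv2.polylines(a,[q.round().astype(np.int32)],False,col,1)
            o.append(a)
    cv2.imwrite(fn,cv2.resize(np.vstack([np.hstack(o[:2]),np.hstack(o[2:])]),(600,600),interpolation=cv2.INTER_AREA))
E
python3 - <<'E'
from h import *
imgs={n:np.load(n+"0.npz")["p"] for n in ("top","scene")}
for n in imgs:
    P=pts(n,np.load(n+"0.npz")["d"]);z=P[...,2]
    m=(z>.19)&(z<.21)&(P[...,0]>.45)&(P[...,0]<.8)&(P[...,1]>-.25)&(P[...,1]<.3)
    q=P[m]
    for x0 in (.63,.67,.71):
        g=q[abs(q[:,0]-x0)<.01]; print(n,"x",x0,"y",g[:,1].min().round(4),g[:,1].max().round(4))
    for y0 in (-.08,0,.05,.1,.17):
        g=q[abs(q[:,1]-y0)<.01]; print(n,"y",y0,"x",g[:,0].min().round(4),g[:,0].max().round(4))
overlay(imgs,(.612,.0405,np.radians(.8)),0.0,np.radians(81),"pics/o1.png")
E
```

```text
top x 0.63 y -0.1265 0.2108
top x 0.67 y -0.1251 0.2121
top x 0.71 y -0.124 0.213
top y -0.08 x 0.4953 0.7323
top y 0 x 0.4927 0.7292
top y 0.05 x 0.4913 0.7313
top y 0.1 x 0.4934 0.7304
top y 0.17 x 0.4916 0.7282
scene x 0.63 y -0.1277 0.2146
scene x 0.67 y -0.1272 0.2143
scene x 0.71 y -0.1272 0.2155
scene y -0.08 x 0.4982 0.738
scene y 0 x 0.494 0.7339
scene y 0.05 x 0.4921 0.7342
scene y 0.1 x 0.4904 0.7327
scene y 0.17 x 0.4924 0.7336
```

View pics/o1.png

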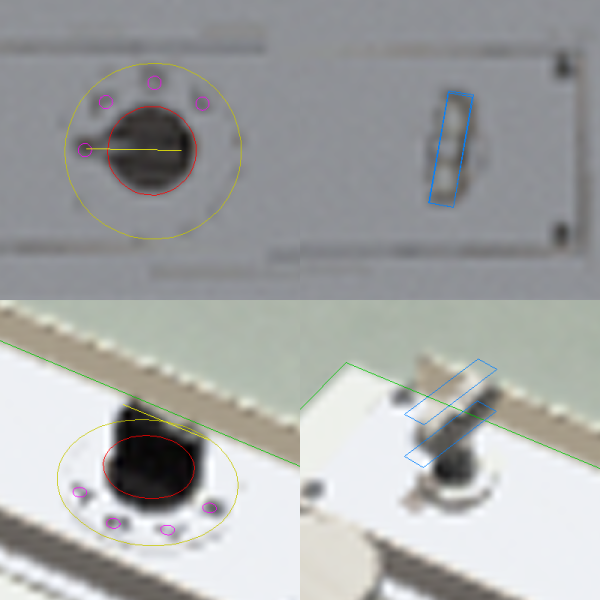

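```bash
cat >> h.py <<'E'
from scipy.spatial.transform import Rotation as R
def to(x,y,z,phi,s=None):
    s=s or manip.sense();Rt=R.from_rotvec(s["tcp_rot"]);a=np.radians(phi)
    T=R.from_matrix(np.array([[np.cos(a),np.sin(a),0],[np.sin(a),-np.cos(a),0],[0,0,-1.]]))
    print("t",round(s["time"],2),"shift mm",(Rt.inv().apply(np.array([x,y,z])-s["tool_pos"])*1e3).round(1),"turn",(Rt.inv()*T).as_rotvec().round(3))
def st():
    s=manip.sense();M=R.from_rotvec(s["tcp_rot"]).as_matrix()
    print("t",round(s["time"],2),"pos",s["tool_pos"].round(4),"phi",np.degrees(np.arctan2(M[1,0],M[0,0])).round(2),"tilt",M[:,2].round(3),"F",s["contact_force"].round(1),"M",s["wrist_torque"].round(3),"w",s["width"].round(4),"q6",s["joint_positions"][5].round(2))
E
python3 -c "
from h import *
st();to(.35,.36,.36,45);to(.566,.1063,.33,0.9)"
```

```text
Traceback (most recent call last):
  File "h.py", line 43, in st
    print("t",round(s["time"],2),"pos",s["tool_pos"].round(4),"phi",np.degrees(np.arctan2(M[1,0],M[0,0])).round(2),"tilt",M[:,2].round(3),"F",s["contact_force"].round(1),"M",s["wrist_torque"].round(3),"w",s["width"].round(4),"q6",s["joint_positions"][5].round(2))
                                                                                                                                                                                                             ^^^^^^^^^^^^^^^^
AttributeError: 'float' object has no attribute 'round'
```

```bash
sed -i 's/s\["width"\].round(4)/round(s["width"],4)/' h.py
python3 -c "
from h import *
st();to(.35,.36,.36,45);to(.566,.1063,.33,0.9)"
```

```text
t 0.7 pos [0.2187 0.5047 0.2056] phi 66.58 tilt [ 0.  0. -1.] F [ 0.7 -0.4 -0.8] M [-0.004 -0.01   0.009] w 0.0937 q6 -0.1
t 0.7 shift mm [ -80.5  178.  -154.5] turn [-0.    -0.     0.377]
t 0.7 shift mm [-227.5  477.1 -124.5] turn [-0.    -0.     1.146]
```

Call:
carry_out(series=[[60,-10,20,-50,0,0,0.05],[60,-30,60,-100,0,0,0.15],[60,-55,110,-140,0,0,0.3],[60,-80,160,-150,0,0,0.4],[60,-105,210,-150,0,0,0.5],[60,-125,260,-150,0,0,0.65],[60,-150,310,-150,0,0,0.8],[60,-175,360,-145,0,0,0.9],[60,-200,410,-140,0,0,1.0],[60,-220,460,-130,0,0,1.1]])

```text
time: 1.7
tool_pos: [0.5053, 0.1722, 0.3445]
tcp_rot: [-3.14, -0.091, -0.003]
contact_force: [-0.3, 1.1, 0.4]
width: 0.0565
```

Call:
carry_out(series=[[60,0,0,0,0,0,0],[60,0,0,0,0,0,0]])

```text
time: 1.9
tool_pos: [0.5045, 0.1731, 0.343]
tcp_rot: [-3.14, -0.095, 0.003]
contact_force: [-0.3, 0.0, -0.2]
width: 0.0562
```

Run:
```python
from h import *
st();to(.566,.1063,.245,.9);to(.566,.1063,.33,.9)
imgs={}
for n in ("top","scene"): imgs[n]=vision.camera(n)[0]
overlay(imgs,(.612,.042,np.radians(.9)),0.0,np.radians(81),"pics/o2.png",w=30)
```

```text
t 1.9 pos [0.5045 0.1731 0.343 ] phi 3.45 tilt [-0.002  0.    -1.   ] F [-0.3  0.  -0.2] M [-0.07   0.041  0.018] w 0.0562 q6 0.16
t 1.9 shift mm [57.5 70.4 97.9] turn [-0.     0.002  0.045]
t 1.9 shift mm [57.4 70.4 12.9] turn [-0.     0.002  0.045]
```

View pics/o2.png

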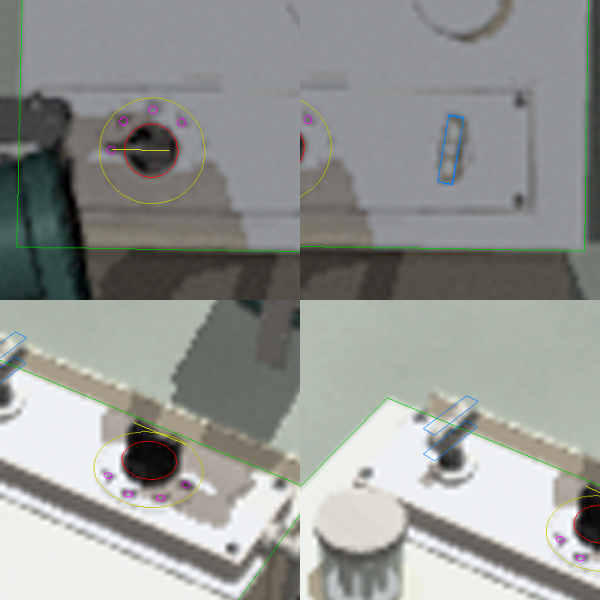

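Call:
carry_out(series=[[60,28,35,6,0,0,0.045],[60,57,70,13,0,0,0.045],[60,57.5,70.5,40,0,0,0.045],[60,57.5,70.5,60,0,0,0.045],[60,57.5,70.5,80,0,0,0.045],[60,57.5,70.5,95,0,0,0.045],[60,57.5,70.5,96,0,0,0.045],[60,57.5,70.5,96,0,0,0.045]])

```text
time: 2.8
tool_pos: [0.5655, 0.1086, 0.2484]
tcp_rot: [-3.141, -0.031, -0.001]
contact_force: [-0.9, -0.7, 0.8]
width: 0.0564
```

Run:
```python
from h import *
st();to(.566,.1063,.245,.9)
imgs={}
for n in ("top","scene"): imgs[n]=vision.camera(n)[0]
overlay(imgs,(.612,.042,np.radians(.9)),0.0,np.radians(81),"pics/o3.png",w=24)
```

```text
t 2.8 pos [0.5655 0.1086 0.2484] phi 1.11 tilt [ 0.001  0.    -1.   ] F [-0.9 -0.7  0.8] M [-0.096  0.059  0.022] w 0.0564 q6 0.07
t 2.8 shift mm [0.5 2.3 3.4] turn [-0.    -0.001  0.004]
```

View pics/o3.png

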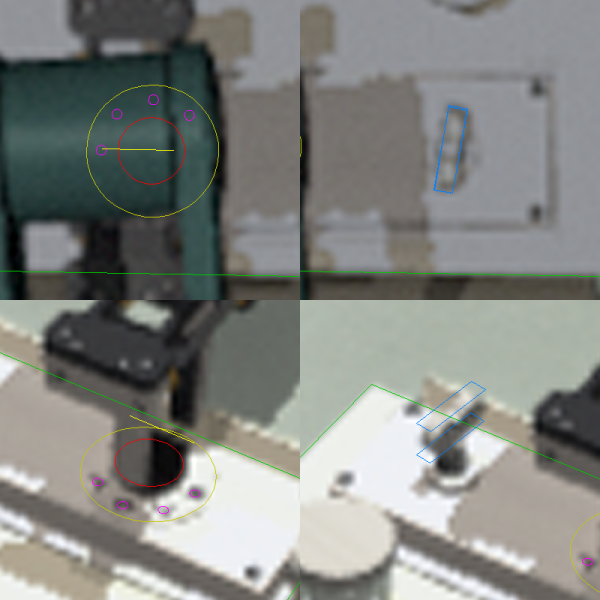

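Call:
carry_out(series=[[60,0,0,0,0,0,0],[60,0,0,0,0,0,0]])

```text
time: 3.1
tool_pos: [0.5663, 0.1073, 0.2488]
tcp_rot: [-3.141, -0.027, -0.003]
contact_force: [0.4, -0.7, 0.7]
width: 0.0567
```

Call:
carry_out(series=[[60,0,0.5,3,0,0,0],[25,0,0.5,3,0,0,0],[0,0,0.5,3,0,0,0],[0,0,0.5,3,0,0,0],[0,0,0.5,3,0,0,0],[0,0,0.5,3,0,0,0],[0,0,0.5,3,0,0,0]])

```text
time: 3.8
tool_pos: [0.567, 0.1067, 0.2448]
tcp_rot: [-3.141, -0.027, -0.004]
contact_force: [8.2, 0.4, -4.9]
width: 0.012
```

```bash
python3 -c "
from h import *
st()"
```

```text
t 3.8 pos [0.567  0.1067 0.2448] phi 0.97 tilt [ 0.003  0.    -1.   ] F [ 8.2  0.4 -4.9] M [ 0.107 -1.271 -0.107] w 0.012 q6 0.07
```

Call:
carry_out(series=[[0,0.7,0,0,0,0,0.1],[0,0.7,0,0,0,0,0.22],[0,0.7,0,0,0,0,0.34],[0,0.7,0,0,0,0,0.46],[0,0.7,0,0,0,0,0.58],[0,0.7,0,0,0,0,0.7],[0,0.7,0,0,0,0,0.82]])

```text
time: 4.5
tool_pos: [0.5678, 0.1064, 0.2448]
tcp_rot: [-2.888, 1.235, -0.004]
contact_force: [2.7, -1.1, -0.8]
width: 0.0117
```

```bash
python3 -c "
from h import *
st()"
```

```text
t 4.5 pos [0.5678 0.1064 0.2448] phi -46.31 tilt [ 0.003 -0.    -1.   ] F [ 2.7 -1.1 -0.8] M [-0.142 -0.427  0.048] w 0.0117 q6 0.9
```

Good, turning with little side force. The remainder to free.

Call:
carry_out(series=[[0,0,0,0,0,0,0.12],[0,0,0,0,0,0,0.24],[0,0,0,0,0,0,0.36],[0,0,0,0,0,0,0.48],[0,0,0,0,0,0,0.6],[0,0,0,0,0,0,0.71],[0,0,0,0,0,0,0.75],[0,0,0,0,0,0,0.75],[0,0,0,0,0,0,0.75]])

```text
time: 5.4
tool_pos: [0.5681, 0.1057, 0.2448]
tcp_rot: [-2.24, 2.201, -0.006]
contact_force: [4.4, -2.0, -1.4]
width: 0.0121
```

```bash
python3 -c "
from h import *
st()"
```

```text
t 5.4 pos [0.5681 0.1057 0.2448] phi -88.99 tilt [ 0.003 -0.002 -1.   ] F [ 4.4 -2.  -1.4] M [-0.457 -0.708 -0.025] w 0.0121 q6 1.64
```

Call:
carry_out(series=[[60,0,0,0,0,0,0],[60,0,0,0,0,0,0],[60,0,0,0,0,0,0],[60,0,0,0,0,0,0],[60,0,0,-30,0,0,0],[60,0,0,-60,0,0,0],[60,0,0,-90,0,0,0],[60,0,0,-90,0,0,0]])

```text
time: 6.2
tool_pos: [0.5678, 0.107, 0.3403]
tcp_rot: [-2.236, 2.196, -0.01]
contact_force: [-0.6, 0.7, 0.1]
width: 0.0562
```

Run:
```python
from h import *
st();to(.5695,-.0237,.335,0);to(.5695,-.0237,.335,82)
```

```text
t 6.2 pos [0.5678 0.107  0.3403] phi -88.95 tilt [ 0.01   0.001 -1.   ] F [-0.6  0.7  0.1] M [ 0.035  0.095 -0.027] w 0.0562 q6 1.64
t 6.2 shift mm [130.7   0.7   5.2] turn [-0.008 -0.007 -1.553]
t 6.2 shift mm [130.7   0.7   5.2] turn [-0.003 -0.014 -2.984]
```

Call:
carry_out(series=[[60,13,0,3,0,0,-0.14],[60,40,0,5,0,0,-0.29],[60,70,0,5,0,0,-0.44],[60,100,0,5,0,0,-0.59],[60,125,0,5,0,0,-0.74],[60,130,0,5,0,0,-0.88],[60,130,0,5,0,0,-1.03],[60,130,0,5,0,0,-1.18],[60,130,0,5,0,0,-1.33],[60,130,0,5,0,0,-1.48]])

```text
time: 7.2
tool_pos: [0.5685, -0.0232, 0.3281]
tcp_rot: [-3.139, 0.105, 0.004]
contact_force: [-0.1, 0.4, -0.4]
width: 0.0564
```

Call:
carry_out(series=[[60,0,0,0,0,0,-0.14],[60,0,0,0,0,0,-0.29],[60,0,0,0,0,0,-0.44],[60,0,0,0,0,0,-0.59],[60,0,0,0,0,0,-0.74],[60,0,0,0,0,0,-0.88],[60,0,0,0,0,0,-1.03],[60,0,0,0,0,0,-1.18],[60,0,0,0,0,0,-1.33],[60,0,0,0,0,0,-1.48]])

```text
time: 8.2
tool_pos: [0.5685, -0.0231, 0.3281]
tcp_rot: [-2.388, -2.039, 0.002]
contact_force: [-0.6, 0.3, 0.7]
width: 0.0564
```

Run:
```python
from h import *
st();to(.5695,-.0237,.335,82);to(.5695,-.0237,.253,82)
imgs={}
for n in ("top","scene"):
    imgs[n],d=vision.camera(n); np.savez(n+"1.npz",p=imgs[n],d=d)
overlay(imgs,(.6135,.042,np.radians(.9)),np.pi/2,np.radians(81),"pics/o4.png",w=22)
```

```text
t 8.2 pos [ 0.5685 -0.0231  0.3281] phi 80.99 tilt [-0.002  0.001 -1.   ] F [-0.6  0.3  0.7] M [ 0.034 -0.03   0.055] w 0.0564 q6 -1.55
t 8.2 shift mm [-0.4  1.  -6.9] turn [-0.002 -0.    -0.018]
t 8.2 shift mm [-0.5  1.2 75.1] turn [-0.002 -0.    -0.018]
```

View pics/o4.png

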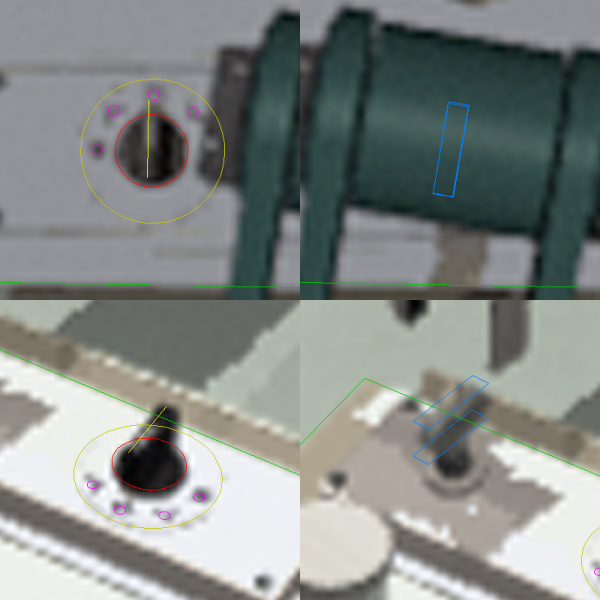

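Call:
carry_out(series=[[60,-0.5,1,20,0,0,-0.02],[60,-0.5,1,40,0,0,-0.02],[60,-0.5,1,60,0,0,-0.02],[60,-0.5,1,73,0,0,-0.02],[60,-0.5,1,74,0,0,-0.02],[60,-0.5,1,74,0,0,-0.02]])

```text
time: 8.9
tool_pos: [0.5698, -0.0239, 0.2556]
tcp_rot: [-2.376, -2.055, 0.0]
contact_force: [0.0, -0.3, 0.4]
width: 0.0568
```

Run:
```python
from h import *
st();to(.5695,-.0237,.254,82)
imgs={}
for n in ("top","scene"):
    imgs[n],d=vision.camera(n)
overlay(imgs,(.6135,.042,np.radians(.9)),np.pi/2,np.radians(81),"pics/o5.png",w=22)
```

```text
t 8.9 pos [ 0.5698 -0.0239  0.2556] phi 81.7 tilt [-0.  0. -1.] F [ 0.  -0.3  0.4] M [0.047 0.01  0.015] w 0.0568 q6 -1.57
t 8.9 shift mm [ 0.2 -0.3  1.6] turn [-0.    -0.    -0.005]
```

View pics/o5.png

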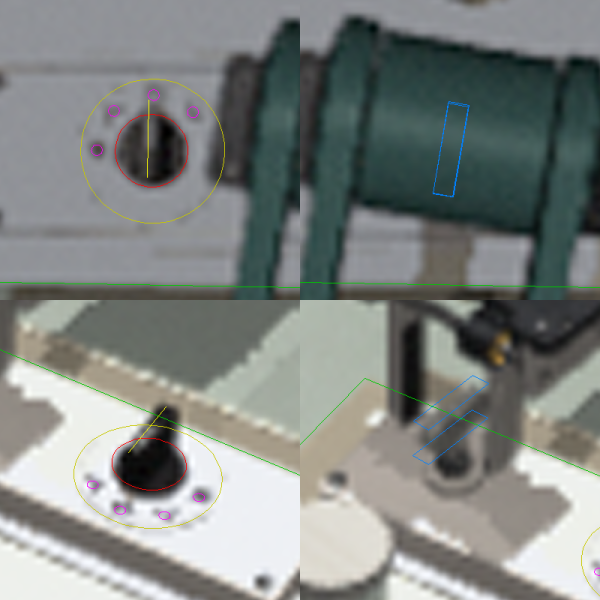

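Fingers straddle the blade. Closing.

Call:
carry_out(series=[[30,0,0,1,0,0,0],[0,0,0,1,0,0,0],[0,0,0,1,0,0,0],[0,0,0,1,0,0,0],[0,0,0,1,0,0,0],[0,0,0,1,0,0,0]])

```text
time: 9.6
tool_pos: [0.5698, -0.0245, 0.2548]
tcp_rot: [2.375, 2.055, -0.001]
contact_force: [0.5, -1.0, -0.2]
width: 0.0146
```

```bash
python3 -c "
from h import *
st()"
```

```text
t 9.6 pos [ 0.5698 -0.0245  0.2548] phi 81.73 tilt [-0.    -0.001 -1.   ] F [ 0.5 -1.  -0.2] M [-0.375  0.092  0.   ] w 0.0146 q6 -1.57
```

Call:
carry_out(series=[[0,0,0,0,0,0,0],[0,0,0,0,0,0,0]])

```text
time: 9.8
tool_pos: [0.5698, -0.0245, 0.2547]
tcp_rot: [2.375, 2.055, -0.001]
contact_force: [-1.3, -2.0, -0.4]
width: 0.0144
```

```bash
python3 -c "
from h import *
st()"
```

```text
t 9.8 pos [ 0.5698 -0.0245  0.2547] phi 81.73 tilt [-0.    -0.001 -1.   ] F [-1.3 -2.  -0.4] M [-0.457  0.064 -0.024] w 0.0144 q6 -1.57
```

Run:
```python
from h import *
imgs={}
for n in ("top","scene"):
    imgs[n],d=vision.camera(n)
n="scene";img=imgs[n];c=proj(n,[.569,-.024,.27]);w=14;s=40
for k,im in (("a",np.load("scene0.npz")["p"]),("b",img)):
    a=cv2.warpAffine(np.ascontiguousarray(im[:,:,::-1]),np.float32([[s/2,0,-s/2*(c[0]-w)],[0,s/2,-s/2*(c[1]-w)]]),(560,560),flags=cv2.INTER_CUBIC)
    cv2.imwrite(f"pics/g1{k}.png",a)
a=np.hstack([cv2.resize(cv2.imread("pics/g1a.png"),(400,400)),cv2.resize(cv2.imread("pics/g1b.png"),(400,400))]);cv2.imwrite("pics/g1.png",a)
```

```text
(no output)
```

View pics/g1.png

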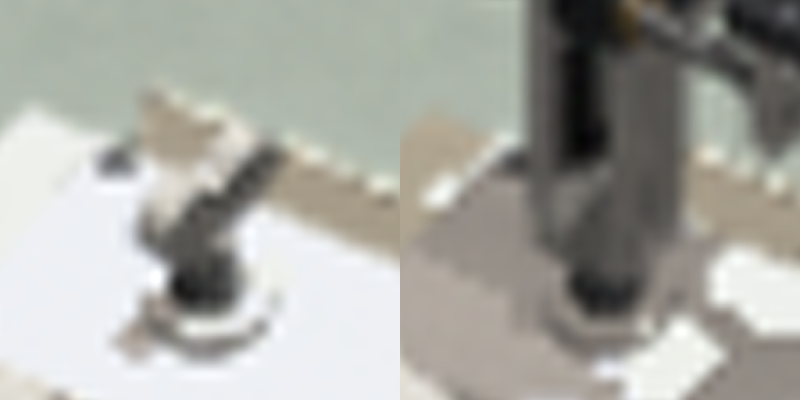

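Call:
carry_out(series=[[40,0,0,0,0,0,0],[40,0,0,0,0,0,0],[40,0,0,-7,0,0,0],[40,0,0,-7,0,0,0],[0,0,0,-7,0,0,0],[0,0,0,-7,0,0,0],[0,0,0,-7,0,0,0],[0,0,0,-7,0,0,0],[0,0,0,-7,0,0,0]])

```text
time: 10.8
tool_pos: [0.5697, -0.0245, 0.2615]
tcp_rot: [2.376, 2.055, -0.001]
contact_force: [-0.6, -1.6, -0.1]
width: 0.0108
```

```bash
python3 -c "
from h import *
st()"
```

```text
t 10.8 pos [ 0.5697 -0.0245  0.2615] phi 81.73 tilt [-0.001 -0.001 -1.   ] F [-0.6 -1.6 -0.1] M [-0.286  0.096 -0.048] w 0.0108 q6 -1.57
```

Call:
carry_out(series=[[0,0,0,0,0,0,0.12],[0,0,0,0,0,0,0.24],[0,0,0,0,0,0,0.36],[0,0,0,0,0,0,0.48],[0,0,0,0,0,0,0.6],[0,0,0,0,0,0,0.72],[0,0,0,0,0,0,0.84],[0,0,0,0,0,0,0.96],[0,0,0,0,0,0,1.08],[0,0,0,0,0,0,1.2]])

```text
time: 11.8
tool_pos: [0.5689, -0.0253, 0.2612]
tcp_rot: [3.121, 0.346, -0.005]
contact_force: [-3.3, -3.3, -0.7]
width: 0.0109
```

Call:
carry_out(series=[[0,0,0,0,0,0,0.03],[0,0,0,0,0,0,0.06],[0,0,0,0,0,0,0.08],[0,0,0,0,0,0,0.08]])

```text
time: 12.2
tool_pos: [0.5688, -0.0254, 0.2612]
tcp_rot: [3.131, 0.227, -0.005]
contact_force: [-2.6, -5.0, -0.2]
width: 0.011
```

```bash
python3 -c "
from h import *
st()"
```

```text
t 12.2 pos [ 0.5688 -0.0254  0.2612] phi 8.3 tilt [-0.003 -0.002 -1.   ] F [-2.6 -5.  -0.2] M [-0.871  0.644 -0.008] w 0.011 q6 -0.29
```

Call:
carry_out(series=[[0,-0.3,0.4,0,0,0,0.03],[0,-0.5,0.6,0,0,0,0.06],[0,-0.5,0.6,0,0,0,0.08],[0,-0.5,0.6,0,0,0,0.08],[0,-0.5,0.6,0,0,0,0.08]])

```text
time: 12.7
tool_pos: [0.5688, -0.0254, 0.2612]
tcp_rot: [3.139, 0.102, -0.003]
contact_force: [-3.1, -5.0, -1.3]
width: 0.0108
```

```bash
python3 -c "
from h import *
st()"
```

```text
t 12.7 pos [ 0.5688 -0.0254  0.2612] phi 3.73 tilt [-0.002 -0.001 -1.   ] F [-3.1 -5.  -1.3] M [-0.901  0.68  -0.056] w 0.0108 q6 -0.21
```

Call:
carry_out(series=[[0,0,0,0,0,0,0.02],[0,0,0,0,0,0,0.03],[0,0,0,0,0,0,0.03]])

```text
time: 13.0
tool_pos: [0.5687, -0.0254, 0.2612]
tcp_rot: [3.14, 0.055, -0.003]
contact_force: [-3.9, -4.6, -0.1]
width: 0.011
```

```bash
python3 -c "
from h import *
st()"
```

```text
t 13.0 pos [ 0.5687 -0.0254  0.2612] phi 2.01 tilt [-0.002 -0.001 -1.   ] F [-3.9 -4.6 -0.1] M [-0.914  0.697  0.021] w 0.011 q6 -0.18
```

Call:
carry_out(series=[[0,0,0,0,0,0,0.02],[0,0,0,0,0,0,0.02],[0,0,0,0,0,0,0.02]])

```text
time: 13.3
tool_pos: [0.5687, -0.0254, 0.2612]
tcp_rot: [3.14, 0.024, -0.004]
contact_force: [-4.0, -4.0, -0.8]
width: 0.0112
```

```bash
python3 -c "
from h import *
st()"
```

```text
t 13.3 pos [ 0.5687 -0.0254  0.2612] phi 0.87 tilt [-0.002 -0.001 -1.   ] F [-4.  -4.  -0.8] M [-0.874  0.688  0.02 ] w 0.0112 q6 -0.16
```

Call:
carry_out(series=[[0,0,0,0,0,0,0.02],[0,0,0,0,0,0,0.02],[0,0,0,0,0,0,0.02]])

```text
time: 13.6
tool_pos: [0.5687, -0.0254, 0.2612]
tcp_rot: [3.14, -0.007, -0.003]
contact_force: [-3.5, -4.6, -1.2]
width: 0.0107
```

```bash
python3 -c "
from h import *
st()"
```

```text
t 13.6 pos [ 0.5687 -0.0254  0.2612] phi -0.25 tilt [-0.002 -0.001 -1.   ] F [-3.5 -4.6 -1.2] M [-0.952  0.655  0.188] w 0.0107 q6 -0.14
```

Call:
carry_out(series=[[0,0,0,0,0,0,0.015],[0,0,0,0,0,0,0.015]])

```text
time: 13.8
tool_pos: [0.5687, -0.0254, 0.2612]
tcp_rot: [3.14, -0.03, -0.004]
contact_force: [-3.0, -5.1, -0.3]
width: 0.0106
```

```bash
python3 -c "
from h import *
st()"
```

```text
t 13.8 pos [ 0.5687 -0.0254  0.2612] phi -1.1 tilt [-0.002 -0.001 -1.   ] F [-3.  -5.1 -0.3] M [-0.991  0.713  0.288] w 0.0106 q6 -0.12
```

Call:
carry_out(series=[[0,0,0,0,0,0,0.015],[0,0,0,0,0,0,0.015]])

```text
time: 14.0
tool_pos: [0.5687, -0.0254, 0.2612]
tcp_rot: [3.14, -0.053, -0.004]
contact_force: [-3.7, -5.0, -1.0]
width: 0.0108
```

```bash
python3 -c "
from h import *
st()"
```

```text
t 14.0 pos [ 0.5687 -0.0254  0.2612] phi -1.95 tilt [-0.002 -0.001 -1.   ] F [-3.7 -5.  -1. ] M [-0.97   0.704  0.393] w 0.0108 q6 -0.11
```

Call:
carry_out(series=[[0,0,0,0,0,0,-0.05],[0,0,0,0,0,0,-0.15],[0,0,0,0,0,0,-0.27],[0,0,0,0,0,0,-0.39],[0,0,0,0,0,0,-0.51],[0,0,0,0,0,0,-0.63],[0,0,0,0,0,0,-0.75],[0,0,0,0,0,0,-0.87],[0,0,0,0,0,0,-0.99],[0,0,0,0,0,0,-1.1]])

```text
time: 15.0
tool_pos: [0.5696, -0.0248, 0.2615]
tcp_rot: [2.702, 1.602, 0.0]
contact_force: [-0.7, -2.7, -2.0]
width: 0.011
```

Call:
carry_out(series=[[0,0,0,0,0,0,-0.11],[0,0,0,0,0,0,-0.22],[0,0,0,0,0,0,-0.33],[0,0,0,0,0,0,-0.42],[0,0,0,0,0,0,-0.48],[0,0,0,0,0,0,-0.5],[0,0,0,0,0,0,-0.5],[0,0,0,0,0,0,-0.5]])

```text
time: 15.8
tool_pos: [0.5697, -0.0244, 0.2616]
tcp_rot: [-2.226, -2.216, -0.001]
contact_force: [-0.3, -0.9, -2.0]
width: 0.0105
```

```bash
python3 -c "
from h import *
st()"
```

```text
t 15.8 pos [ 0.5697 -0.0244  0.2616] phi 89.74 tilt [ 0.001  0.001 -1.   ] F [-0.3 -0.9 -2. ] M [-0.315  0.038  0.043] w 0.0105 q6 -1.71
```

Call:
carry_out(series=[[0,0,0,0,0,0,-0.012],[0,0,0,0,0,0,-0.023],[0,0,0,0,0,0,-0.023],[0,0,0,0,0,0,-0.023]])

```text
time: 16.2
tool_pos: [0.5697, -0.0244, 0.2616]
tcp_rot: [-2.2, -2.243, -0.001]
contact_force: [0.2, -0.9, -2.1]
width: 0.0106
```

Run:
```python
from h import *
st()
imgs={}
for n in ("top","scene"):
    imgs[n],d=vision.camera(n); cv2.imwrite(f"pics/{n}9.png",imgs[n][:,:,::-1])
overlay(imgs,(.6135,.042,np.radians(.9)),np.pi/2,np.radians(90),"pics/o9.png",w=22)
```

```text
t 16.2 pos [ 0.5697 -0.0244  0.2616] phi 91.11 tilt [ 0.     0.001 -1.   ] F [ 0.2 -0.9 -2.1] M [-0.111 -0.145 -0.044] w 0.0106 q6 -1.73
```

View pics/o9.png

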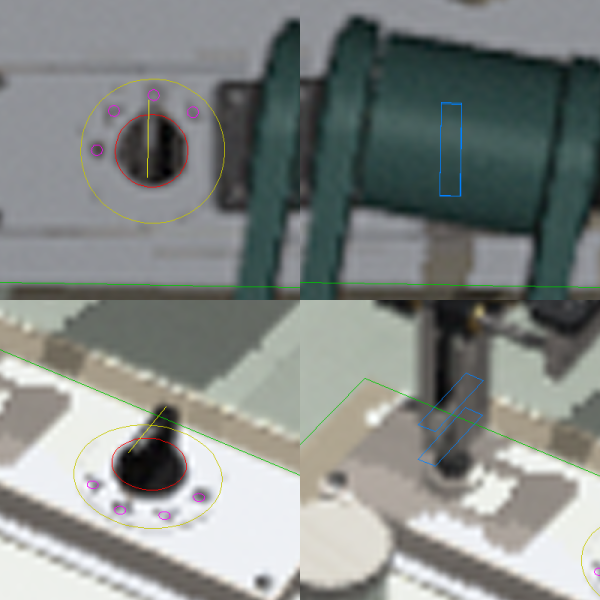

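View pics/scene9.png

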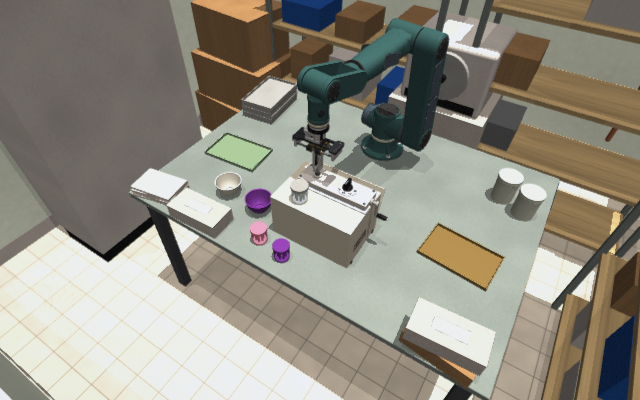

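The top view shows the selector's pointer on the ring mark. The scene view shows the blade held along the cabinet's x, with the jar, crank and trays unmoved. Handing in.

```bash
python3 -c "
from h import *
from cell import job
print(job.finish_job());st()"
```

```text
the job is handed in; nothing more can be done
None
the job is handed in; nothing more can be done
```

I did the job in the order asked and handed it in at about 16 s, with the thumbscrew still gripped a quarter turn off its seat.

- **Selector:** I turned it clockwise from lock to free. The gripper ended at -89.0°, against -89.1° for free, and the pointer lies on the ring mark in the top view.
- **Seating:** I turned the thumbscrew clockwise until it hit the stop. The torque rose steadily to 0.39 N m, with contact at about 0.9–1.1°, which agrees with the cabinet's 0.9° yaw.
- **Backing off:** I then turned it back to a gripper angle of 91.1°. That is 90.2° from the seat and includes about 0.2° to make up for lag in the grip.
- **Final grip:** The opening was about 10.6 mm on the 11 mm blade, and the wrist force was about 2 N.
- **Other things:** The crank, jar, bowl and trays look unmoved in the last pictures. I did not check the flap separately.

**Failed or limited checks:**
- My first thumbscrew grip read 14.4 mm instead of 11. It was probably on something thicker below the blade, so I released it before turning and re-gripped 7 mm higher.
- At the end the arm hid the blade in the top view. The quarter turn therefore rests on the gripper angle and the seat torque, and the scene view agrees only roughly.

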